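# Load a punch into the tilted carousel and index it one click

## Robot

A 6-joint arm with a two-finger parallel gripper is mounted at the origin on a cart in front of the work surface, level with it; the furniture and walls round the work are solid. World frame = base frame: x ahead of the robot, y to its left, z up, the work surface at z = 0. Lengths are in m, angles in rad, forces in N, time in s.
With the tool pointing down it reaches from about 0.25 to 0.725 m from the base axis. Payload 9.7 kg.
Tool frame: the origin (TCP) lies midway between the tips of the shut fingers; the grasp point (between the pads) lies 19 mm behind it; z points along the fingers, y is the direction in which the jaws open and shut (so a half turn about z gives the same grasp; the last joint's range is limited). The gripper opens to 85 mm and grips with 20 to 120 N. Pads are 22 mm wide; open, the fingers measure 114 mm over their backs; the gripper's body (76 mm by 85 mm) begins 54 mm behind the grasp point. The pads swing forward as they close: fully open they stand 13 mm farther back than shut.
Start: joints at [1.194, 0.087, 0.176, 1.66, 0, 1.571], TCP at [0.202, 0.511, 0.201] pointing down, gripper open.
Joint ranges: [-3.13, 3.13], [-0.85, 1.81], [-1.15, 1.24], [-2.2, 2.28], [-1.44, 1.52], [-3.14, 3.14]. Speed limits (rad/s): [2.22, 2.22, 2.57, 3.14, 3.14, 3.14].

## Interface

Orientations are given as a unit quaternion [w, x, y, z].
In Python, from workcell import arm gives the robot as it stands.
- The arm moves only by the tool play_rows, never from a script. Its arguments are lists of equal length, an entry for each row: "gripper": the closure in counts, from 0 (fully open) to 255 (shut); "offset": the shift along the tool's x, y, z in m, a list of three; "rot": the turn, a rotation vector about the tool's x, y, z in rad, a list of three. In form: {"gripper": [gripper, ...], "offset": [[tx, ty, tz], ...], "rot": [[rx, ry, rz], ...]}. A call has exactly 5 rows; each row shifts and turns the commanded pose from where the row before left it, along the tool's axes as they then stand; what a row does not reach is not made up. A row lasts 1/8 s, in which the tool goes at most 62.5 mm and 10.7 degrees, less where a joint would pass 70% of its speed; a pose out of reach is approached as far as the arm can. A call with a gripper value outside its range is refused whole. The fingers move at their own pace and stop on an object; "grip_force" is the grip in N (left out, the last holds). Time passes only in rows, so rows that do not move let the fingers close, or fill a call up. It gives the time, the measured TCP pose, the force and the opening at its end, in the units of the state.
- arm.sense(): the state, without advancing time (a new reading comes with each control period).
- arm.camera(name): name is "scene" or "top" or "wrist"; returns a dict with "color" (400x640x3 uint8, red, green, blue), "depth" (400x640 float32, m along the optical axis (not along the pixel's ray), 0 where there is no reading), "vfov" (degrees; the focal length in pixels is half the picture's height over the tangent of half this angle, whatever the lens; pixels are square), "cx", "cy" (the principal point, pixels), "k1" (the pictures are not rectified: a ray, as slopes to the right and down, at radius r is drawn at 1 + k1 r^2 times it, then the intrinsics apply), "rvec" (rotation vector, rad) and "tvec" (3), from world to camera coordinates, as OpenCV has them. Camera axes: x right, y down, z forward; pixel columns grow to the right and rows downward; lengths in m; the calibration is good to about 2 mm. A picture is of the moment at which its call begins.
- arm.finish_job(): hands the job in, once; it reports no verdict.
Trained networks look in the newest picture that a camera, given by its name, has taken for a name from the list of things; names that differ only in an ending like _2 or _b are one class to them, and where a whole thing is asked for, a point or a joint stands for the part that bears it (a point fixed in the world has none). Each returns a list of dicts, best first, with "conf" (0 to 1); they miss things now and then, are a little off and sometimes report something else, mostly with a low value. They report only what shows in the picture. A call takes as long as a camera call. They do not tell look-alikes from the thing itself.
- arm.outline_of(camera, thing): "pixels" (400x640 bool, what is visible of it).
- arm.tip_of(camera, thing): "point" ([x, y, z] in m, in world coordinates, good to about 4 mm: a listed point, or the origin of a listed thing).
The state is a dict: "t": time; "q": joint angles; "dq": joint speeds; "joint_efforts": joint torques, N m; "ee_pos": TCP position; "ee_rot": TCP orientation; "force": force on the tool from outside, world axes, zero at the start; "wrist_torque": the same for the moment, N m; "gripper_width": finger opening in m.
Only numpy, scipy, OpenCV 4.12 (cv2) and the standard library are available. Lean on these libraries where they do the work, as an engineer would, in place of code of your own. Each camera call takes 0.05 s, during which the arm holds its last target.

## Task

Put the loose black hand punch, foot first and all the way down, into the empty cup that stands at the red pointer of the tilted tool carousel. Then turn the carousel exactly one click, so that the other empty cup comes to the pointer ready for loading. Leave everything else where it stands and let go.

Things in the scene. Friction and masses are not known exactly. Their poses are not given: they have to be found in the camera images.
- punch: The one loose hand punch: black rubber rod, 20 mm diameter, 60 mm tall, about 0.06 kg, standing upright on the surface. Origin at the centre of its foot, z up along it. It stands in one of three places, swapped with the powder jar and the eye loupe.
- carousel: Fixed stand of the tool carousel: steel foot plate 130 x 130 mm and grey block carrying a blue wheel, 184 mm diameter, inclined 30 degrees, its face leaning to the robot's left. Origin on the surface below the wheel's centre, whose upper face is 95 mm higher; x horizontal, uphill of the wheel (to the robot's right, yaw about -1.5), y away from the robot, z up. A small fixed red pointer stands in front of the wheel's lowest point, 102 mm from the axis.
- wheel (a joint): Turn of the wheel, rad; grows counter-clockwise as seen looking down onto its face. Starts near 0, settling in half a second. A detent pulls it into the nearest multiple of 1.047 (one click = 60 degrees), both ways alike, no end stops; it resists with up to about 0.25 N m, most at a quarter of the way, and past half way pulls the wheel on into the next rest.
- load_pocket (a point): Centre of the inner floor of the empty cup at the pointer, 70 mm from the wheel's axis, 3 mm above its face; turns with the wheel. z = the cup's axis, out of the face (30 degrees off vertical, leaning to the left); at joint 0 x points uphill in the wheel's plane, y away from the robot. Aluminium cup, 29 mm deep: bore 24 mm, the top 8 mm flared to 33 mm inside, 40 outside; a seated punch stands 31 mm out of it.
- next_pocket (a point): The same point of the second empty cup, the neighbour of the first on the far side from the robot; same axes. Six cups stand 60 degrees apart; the other four hold black punches of the same size, fixed there, standing 63 mm above the wheel's face.
- knob_grip (a point): Gripping point of the knob, on the wheel's axis 82 mm above its face; axes as load_pocket, turning with the wheel. The knob is a black bar with a white line on top, 44 mm long along (0.866, -0.5, 0) of these axes, 16 mm wide along (0.5, 0.866, 0), from 62 to 98 mm above the face, on a 20 mm column.
- powder_jar: White plastic jar with a cap, 41 mm diameter, 100 mm tall, standing loose. Origin at the centre of its foot. Bystander.
- eye_loupe: Black conical eye loupe, 41 mm diameter, 30 mm tall, loose. Origin at its underside's centre. Bystander.
- burnisher_2: Pen-shaped light metal burnisher, 12 x 102 x 14 mm, lying at the left. Origin at its underside's centre. Bystander.
- funnel: White funnel, 45 mm diameter, 32 mm tall, at the right front corner. Origin at its underside's centre. Bystander.
- display_box: Clear display box, 59 x 59 x 46 mm, at the back left. Origin at its underside's centre. Bystander, fixed.
- pearls: Round shallow cap with pearls, 66 mm diameter, 12 mm tall, at the back. Origin at its underside's centre. Bystander, fixed.
Things that resemble listed ones, but are neither listed nor needed, are in the scene too. Several things have the shape of the punch; the one meant has the colours described above.

How it is judged:
On the way, in this order (a step that is already met when the one before it is completed fails the run):
1. the loose punch stands fully down in the empty cup while that cup is still at the pointer (distance between punch and load_pocket below 0.008 m and angle between the z axis of punch and the z axis of load_pocket, either way round below 0.35 rad and value of joint wheel between -0.2 and 0.2 rad), for 0.2 s.
2. the wheel has been turned one click, the punch still down in its cup (distance between punch and load_pocket below 0.008 m and angle between the z axis of punch and the z axis of load_pocket, either way round below 0.35 rad and value of joint wheel between 0.947 and 1.147 rad), for 0.2 s.
At the end, for the whole second after the job is handed in: The punch stands foot first in its cup (foot centre within 8 mm of the centre of the cup's floor, axis within 0.35 rad of the cup's), the wheel rests one click on (joint 1.047 +- 0.1 rad, the other empty cup at the pointer), and everything is at rest (all of step 2 and angular speed of punch below 0.2 rad/s and linear speed of punch below 0.02 m/s); the robot touches nothing.
It fails at once if the wheel is turned backwards or past the one click (value of joint wheel below -0.5 rad or value of joint wheel above 1.55 rad).
It fails at once if the powder jar, eye loupe, burnisher or funnel is moved more than 30 mm (distance of any of powder_jar, eye_loupe, burnisher_2, funnel from where it was at the start of the episode above 0.03 m).
It also fails if it takes over 51 s, if anything falls off the work surface, if the arm or the gripper's body presses on something with over 40 N, if the wrist force passes 120 N, or if a joint passes its speed limit or range.

## Working session

There is one attempt and no reset: what is moved stays moved. The work goes in short steps, Python scripts to look and compute and a tool call to move; the robot and the scene stay as the last step left them, time stands still between calls to the robot, and variables do not carry over. Pictures are saved under pics/ and viewed, and the job is handed in when it is done.

Besides the shell and the picture viewer there is one more tool, called after "Request:" in YAML: its name, and indented under it one key for each argument. play_rows: Moves the arm, as the interface text tells. Its arguments: {"type":"object","properties":{"gripper":{"type":"array","items":{"type":"number"}},"offset":{"type":"array","items":{"type":"array","items":{"type":"number"}}},"rot":{"type":"array","items":{"type":"array","items":{"type":"number"}}},"grip_force":{"type":"number"}},"required":["gripper","offset","rot"]}

```bash
ls; mkdir -p pics
cat > h.py <<'E'
import numpy as np, cv2
from workcell import arm
from scipy.spatial.transform import Rotation as R
def save(c,n):
    cv2.imwrite('pics/'+n,cv2.cvtColor(c['color'],cv2.COLOR_RGB2BGR))
def K(c):
    f=200/np.tan(np.radians(c['vfov']/2)); return f
def world(c,u,v,d=None):
    f=K(c); pts=np.array([[[ (u-c['cx'])/f,(v-c['cy'])/f]]],float)
    p=cv2.undistortPoints(pts,np.eye(3),np.array([c['k1'],0,0,0.]))[0,0]
    Rm=R.from_rotvec(np.ravel(c['rvec'])).as_matrix(); t=np.ravel(c['tvec'])
    if d is None: d=c['depth'][int(round(v)),int(round(u))]
    return Rm.T@(np.array([p[0]*d,p[1]*d,d])-t)
def proj(c,P):
    f=K(c)
    return cv2.projectPoints(np.array(P,float).reshape(-1,3),np.array(c['rvec'],float),np.array(c['tvec'],float),np.array([[f,0,c['cx']],[0,f,c['cy']],[0,0,1]]),np.array([c['k1'],0,0,0.]))[0][:,0]
def cloud(c,mask=None):
    f=K(c); v,u=np.nonzero(c['depth']>0 if mask is None else (mask&(c['depth']>0)))
    p=np.stack([(u-c['cx'])/f,(v-c['cy'])/f],-1)[:,None]
    p=cv2.undistortPoints(p.astype(float),np.eye(3),np.array([c['k1'],0,0,0.]))[:,0]
    d=c['depth'][v,u]
    Rm=R.from_rotvec(np.ravel(c['rvec'])).as_matrix(); t=np.ravel(c['tvec'])
    return (np.c_[p*d[:,None],d]-t)@Rm, u, v
E
python3 - <<'E'
from h import *
np.set_printoptions(precision=4,suppress=True)
for n in ['scene','top','wrist']:
    c=arm.camera(n); save(c,n+'0.png'); np.save(f'pics/{n}0.npy',c,allow_pickle=True)
    if n!='wrist':
      for th in ['punch','load_pocket','next_pocket','knob_grip','carousel','powder_jar','eye_loupe','burnisher_2','funnel']:
        try: print(n,th,[(np.round(r['point'],4),round(r['conf'],2)) for r in arm.tip_of(n,th)])
        except Exception as e: print(n,th,e)
s=arm.sense(); print(s)
E
```

```text
pics
scene punch [(array([ 0.4042, -0.1406,  0.0004]), 0.73), (array([ 0.3848, -0.0046, -0.0019]), 0.7), (array([ 0.4628, -0.1478, -0.0034]), 0.51)]
scene load_pocket [(array([ 0.6057, -0.0813,  0.0635]), 0.94)]
scene next_pocket [(array([ 0.6609, -0.1185,  0.076 ]), 0.74)]
scene knob_grip [(array([ 0.6032, -0.1061,  0.1634]), 0.62)]
scene carousel []
scene powder_jar [(array([ 0.4766, -0.0346, -0.0049]), 0.81), (array([ 0.6606, -0.1206,  0.0762]), 0.16)]
scene eye_loupe [(array([ 0.4232,  0.1086, -0.0038]), 0.64)]
scene burnisher_2 [(array([0.6073, 0.091 , 0.0005]), 0.72)]
scene funnel [(array([ 0.3788, -0.2364,  0.0035]), 0.98)]
top punch [(array([ 0.3832, -0.0012,  0.0034]), 0.58), (array([ 0.4628, -0.1511, -0.0025]), 0.53), (array([ 0.4025, -0.1392, -0.0001]), 0.37)]
top load_pocket [(array([ 0.6085, -0.0842,  0.0636]), 0.57)]
top next_pocket [(array([ 0.6591, -0.1221,  0.0791]), 0.67)]
top knob_grip [(array([ 0.5993, -0.1088,  0.1674]), 0.76)]
top carousel [(array([ 0.5985, -0.1502, -0.0001]), 0.84), (array([ 0.5967, -0.1084,  0.1707]), 0.57)]
top powder_jar [(array([ 0.475 , -0.0352,  0.0007]), 0.79)]
top eye_loupe [(array([0.4228, 0.1094, 0.0028]), 0.44)]
top burnisher_2 [(array([ 0.6062,  0.1004, -0.0033]), 0.7)]
top funnel [(array([ 0.7219,  0.0422, -0.0032]), 0.73), (array([ 0.3773, -0.2304,  0.0009]), 0.47)]
{'t': 1.05, 'q': array([ 1.194 ,  0.0869,  0.1759,  1.6598, -0.    ,  1.5708]), 'dq': array([ 0.0021,  0.0005,  0.0001,  0.0013, -0.0015, -0.0003]), 'joint_efforts': array([  0.0023, -52.0114,  46.4864,   0.0018,   0.0001,  -0.    ]), 'ee_pos': array([0.2024, 0.5114, 0.2007]), 'ee_rot': array([0.    , 0.1873, 0.9823, 0.    ]), 'force': array([ 0.6853,  0.3499, -1.0161]), 'wrist_torque': array([-0.0037,  0.0038, -0.0018]), 'gripper_width': 0.08558910894687846}
```

View pics/scene0.png

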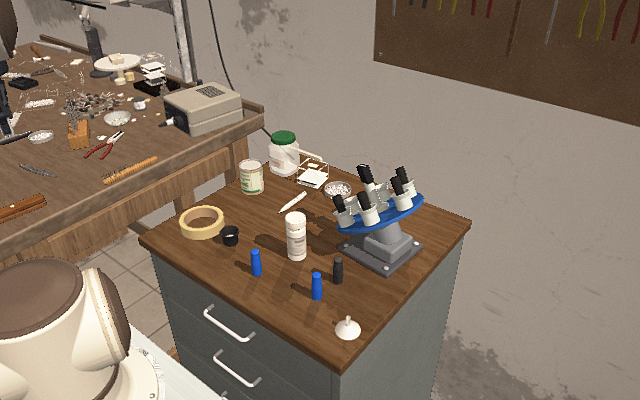

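View pics/top0.png

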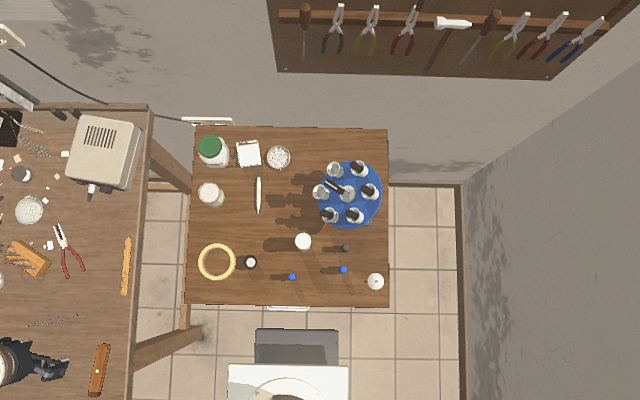

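The loose black punch is at scene (338,270), top (345,248). The two blue lookalikes are at scene (256,262) and (317,286), the jar at (296,235), and the empty cups sit at the left and far side of the wheel. Next I refine the poses from depth.

Run:
```python
from h import *
from scipy.optimize import least_squares
np.set_printoptions(precision=4,suppress=True)
for n in ['scene','top']:
    c=np.load(f'pics/{n}0.npy',allow_pickle=True).item()
    P,u,v=cloud(c); col=c['color'][v,u].astype(int)
    m=(abs(P[:,0]-.463)<.025)&(abs(P[:,1]+.149)<.025)&(P[:,2]>.008)&(P[:,2]<.08)
    q=P[m]; print(n,'punch n',len(q),q.mean(0),q.min(0),q.max(0))
    t=q[q[:,2]>q[:,2].max()-.006]; print(' top',len(t),t.mean(0))
    # circle fit R=10
    f=lambda x: np.hypot(q[:,0]-x[0],q[:,1]-x[1])-.010
    if n=='scene': print(least_squares(f,[.463,-.149],loss='soft_l1',f_scale=.002).x)
    b=(col[:,2]>col[:,0]+50)&(P[:,0]>.48)&(P[:,0]<.75)&(P[:,2]>.03)&(P[:,2]<.2)
    w=P[b]; print(' blue',len(w))
    cen=w.mean(0); nn=np.linalg.svd(w-cen)[2][2]; nn*=np.sign(nn[2]); 
    for _ in range(4):
        k=abs((w-cen)@nn)<.004; cen=w[k].mean(0); nn=np.linalg.svd(w[k]-cen)[2][2]; nn*=np.sign(nn[2])
    print(' n',nn,'tilt',np.degrees(np.arccos(nn[2])),'yaw x',np.arctan2(-nn[1],-nn[0]),k.sum())
    w=w[k]
    e1=np.cross([0,0,1],nn);e1/=np.linalg.norm(e1);e2=np.cross(nn,e1)
    a=np.c_[(w-cen)@e1,(w-cen)@e2]
    h=cv2.convexHull((a*1e4).astype(np.int32))[:,0]/1e4
    f=lambda x: np.hypot(h[:,0]-x[0],h[:,1]-x[1])-.092
    s=least_squares(f,[0,0],loss='soft_l1',f_scale=.002).x
    print(' centre',cen+s[0]*e1+s[1]*e2, abs(f(s)).mean())
# net fit
obs=[('l',(.6057,-.0813,.0635)),('l',(.6085,-.0842,.0636)),('n',(.6609,-.1185,.076)),('n',(.6591,-.1221,.0791)),('k',(.6032,-.1061,.1634)),('k',(.5993,-.1088,.1674)),('c',(.5985,-.1502,0))]
def pts(x):
    xc=np.array([np.cos(x[2]),np.sin(x[2]),0]);yc=np.array([-xc[1],xc[0],0]);z=np.array([0,0,1.])
    X=xc*np.cos(np.pi/6)+z*.5; N=-xc*.5+z*np.cos(np.pi/6); o=np.array([x[0],x[1],.095])
    return dict(l=o-.07*X+.003*N,n=o-.035*X+.0606*yc+.003*N,k=o+.082*N,c=np.array([x[0],x[1],0]))
r=least_squares(lambda x: np.concatenate([pts(x)[k]-np.array(p) for k,p in obs]),[.6,-.15,-1.5])
print(r.x,r.fun.reshape(-1,3)); print(pts(r.x))
```

```text
scene punch n 229 [ 0.459  -0.149   0.0364] [ 0.4523 -0.157   0.0086] [ 0.472  -0.1375  0.0598]
 top 49 [ 0.4622 -0.1469  0.0569]
[ 0.4648 -0.1447]
 blue 929
 n [0.0314 0.4868 0.873 ] tilt 29.194181851057913 yaw x -1.6351288970174644 862
 centre [ 0.5971 -0.1489  0.0951] 0.001955260072168379
top punch n 49 [ 0.4619 -0.1455  0.0485] [ 0.4539 -0.1551  0.0087] [ 0.4704 -0.1377  0.0622]
 top 24 [ 0.4636 -0.1469  0.0588]
 blue 1744
 n [0.0457 0.4964 0.8669] tilt 29.90213076882249 yaw x -1.662619626425969 1645
 centre [ 0.5991 -0.15    0.0949] 0.0011136604601592807
[ 0.5981 -0.1467 -1.6737] [[-0.0012 -0.0036 -0.0009]
 [-0.004  -0.0007 -0.001 ]
 [ 0.0008 -0.0028  0.0041]
 [ 0.0026  0.0008  0.001 ]
 [-0.0009  0.0001  0.0026]
 [ 0.003   0.0028 -0.0014]
 [-0.0004  0.0035  0.    ]]
{'l': array([ 0.6045, -0.0849,  0.0626]), 'n': array([ 0.6617, -0.1213,  0.0801]), 'k': array([ 0.6023, -0.106 ,  0.166 ]), 'c': array([ 0.5981, -0.1467,  0.    ])}
```

Request:
play_rows:
  gripper: [80, 80, 80, 80, 80]
  offset:
    - [0, 0, 0]
    - [0, 0, 0]
    - [0, 0, 0]
    - [0, 0, 0]
    - [0, 0, 0]
  rot:
    - [0, 0, -0.1]
    - [0, 0, 0]
    - [0, 0, 0]
    - [0, 0, 0]
    - [0, 0, 0]
  grip_force: 40

```text
t: 1.68
ee_pos: [0.2024, 0.5114, 0.2007]
ee_rot: [0.0, 0.138, 0.99, 0.0]
force: [0.1, 0.3, -0.2]
gripper_width: 0.0581
```

Request:
play_rows:
  gripper: [125, 125, 125, 125, 125]
  offset:
    - [0, 0, 0]
    - [0, 0, 0]
    - [-0.0242, -0.0488, 0]
    - [-0.0242, -0.0488, 0]
    - [-0.0242, -0.0488, 0]
  rot:
    - [0, 0, -0.1]
    - [0, 0, -0.093]
    - [0, 0, 0]
    - [0, 0, 0]
    - [0, 0, 0]

```text
t: 2.3
ee_pos: [0.2627, 0.358, 0.2006]
ee_rot: [0.0, 0.042, 0.999, 0.0]
force: [0.6, 0.3, 0.8]
gripper_width: 0.0437
```

Request:
play_rows:
  gripper: [125, 125, 125, 125, 125]
  offset:
    - [-0.0242, -0.0488, 0]
    - [-0.0242, -0.0488, 0]
    - [-0.0242, -0.0488, 0]
    - [-0.0242, -0.0488, 0]
    - [-0.0242, -0.0488, 0]
  rot:
    - [0, 0, 0]
    - [0, 0, 0]
    - [0, 0, 0]
    - [0, 0, 0]
    - [0, 0, 0]

```text
t: 2.92
ee_pos: [0.363, 0.1045, 0.201]
ee_rot: [0.001, 0.042, 0.999, 0.0]
force: [1.3, 0.5, -0.2]
gripper_width: 0.0435
```

Request:
play_rows:
  gripper: [125, 125, 125, 125, 125]
  offset:
    - [-0.0242, -0.0488, 0]
    - [-0.0242, -0.0488, 0]
    - [-0.0242, -0.0488, 0]
    - [-0.0242, -0.0488, 0]
    - [0, 0, 0]
  rot:
    - [0, 0, 0]
    - [0, 0, 0]
    - [0, 0, 0]
    - [0, 0, 0]
    - [0, 0, 0]

```text
t: 3.55
ee_pos: [0.4432, -0.0993, 0.2]
ee_rot: [-0.0, 0.044, 0.999, -0.0]
force: [-0.0, 1.4, -1.2]
gripper_width: 0.0435
```

Run:
```python
from h import *
np.set_printoptions(precision=4,suppress=True)
c=arm.camera('wrist'); save(c,'w1.png'); np.save('pics/w1.npy',c,allow_pickle=True)
for th in ['punch','load_pocket','knob_grip','next_pocket']:
    print(th,[(np.round(r['point'],4),round(r['conf'],2)) for r in arm.tip_of('wrist',th)])
P,u,v=cloud(c)
m=(abs(P[:,0]-.463)<.025)&(abs(P[:,1]+.149)<.025)&(P[:,2]>.008)&(P[:,2]<.08)
q=P[m]; print(len(q)); 
if len(q):
    t=q[q[:,2]>.054]; print(len(t),t.mean(0),t.min(0),t.max(0))
print(arm.sense()['q'],arm.sense()['ee_pos'])
```

```text
punch [(array([ 0.3854, -0.007 ,  0.0033]), 0.97), (array([ 0.4096, -0.143 , -0.0018]), 0.88), (array([ 0.4628, -0.1472,  0.0021]), 0.72)]
load_pocket [(array([ 0.6009, -0.0863,  0.0642]), 0.83), (array([ 0.376 , -0.229 ,  0.0004]), 0.74)]
knob_grip [(array([ 0.6032, -0.089 ,  0.0629]), 0.73)]
next_pocket [(array([ 0.6633, -0.1232,  0.081 ]), 0.83), (array([ 0.6023, -0.1486,  0.0001]), 0.3)]
397
182 [ 0.4628 -0.1452  0.058 ] [ 0.4554 -0.1531  0.0553] [ 0.4707 -0.138   0.0603]
[-0.2126 -0.1444 -0.0495  1.6654  0.0002 -0.1301] [ 0.4426 -0.0955  0.2009]
```

View pics/w1.png

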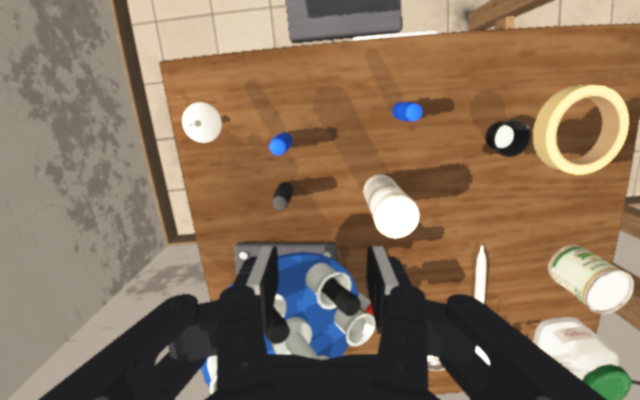

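Request:
play_rows:
  gripper: [125, 125, 125, 125, 125]
  offset:
    - [-0.0123, -0.0246, 0]
    - [-0.0123, -0.0245, 0]
    - [0, 0, 0.045]
    - [0, 0, 0.045]
    - [0, 0, 0]
  rot:
    - [0, 0, 0]
    - [0, 0, 0]
    - [0, 0, 0]
    - [0, 0, 0]
    - [0, 0, 0]

```text
t: 4.42
ee_pos: [0.4612, -0.1459, 0.1082]
ee_rot: [-0.002, 0.041, 0.999, 0.001]
force: [0.4, -0.4, 1.3]
gripper_width: 0.0432
```

Run:
```python
from h import *
np.set_printoptions(precision=4,suppress=True)
c=arm.camera('wrist'); save(c,'w2.png')
s=arm.sense(); print(s['ee_pos'],s['ee_rot'])
T=R.from_quat(s['ee_rot'],scalar_first=True); print(T.inv().apply(np.array([.463,-.1465,.036])-s['ee_pos']))
```

```text
[ 0.4625 -0.1464  0.1108] [-0.0007  0.0412  0.9992  0.0002]
[-0.0006 -0.0001  0.0748]
```

View pics/w2.png

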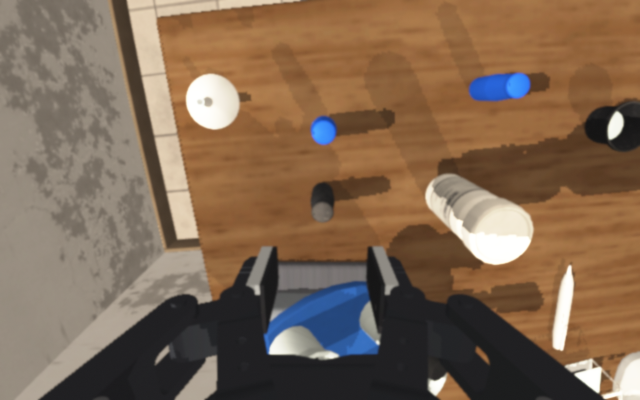

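The punch at (322,200) lies on the jaws' midline at column 320. I'm descending and closing.

Request:
play_rows:
  gripper: [125, 125, 125, 255, 255]
  offset:
    - [-0.0005, 0, 0.0375]
    - [0, 0, 0.0375]
    - [0, 0, 0]
    - [0, 0, 0]
    - [0, 0, 0]
  rot:
    - [0, 0, 0]
    - [0, 0, 0]
    - [0, 0, 0]
    - [0, 0, 0]
    - [0, 0, 0]
  grip_force: 50

```text
t: 5.1
ee_pos: [0.465, -0.1478, 0.0381]
ee_rot: [0.002, 0.042, 0.999, -0.0]
force: [0.1, -0.1, 0.5]
gripper_width: 0.0075
```

Request:
play_rows:
  gripper: [255, 255, 255, 255, 255]
  offset:
    - [0, 0, 0]
    - [0, 0, 0]
    - [0, 0, -0.04]
    - [0, 0, -0.045]
    - [0, 0, 0]
  rot:
    - [0, 0, 0]
    - [0, 0, 0]
    - [0, 0, 0]
    - [0, 0, 0]
    - [0, 0, 0]

```text
t: 5.72
ee_pos: [0.4653, -0.1481, 0.1244]
ee_rot: [0.003, 0.042, 0.999, -0.001]
force: [1.0, -0.3, -0.2]
gripper_width: -0.0
```

Run:
```python
from h import *
np.set_printoptions(precision=4,suppress=True)
c=arm.camera('wrist'); save(c,'w3.png')
c=arm.camera('scene'); save(c,'s3.png');cv2.imwrite('pics/s3z.png',cv2.resize(cv2.cvtColor(c['color'],cv2.COLOR_RGB2BGR)[130:330,220:480],None,fx=3,fy=3,interpolation=2))
s=arm.sense(); print(s)
```

```text
{'t': 5.825, 'q': array([-0.308 , -0.0801, -0.1459,  1.5044,  0.    , -0.2241]), 'dq': array([-0.0005,  0.0126, -0.0297, -0.0045, -0.0023, -0.0002]), 'joint_efforts': array([  0.0005, -43.6633,  49.121 ,   0.1139,  -0.0002,   0.    ]), 'ee_pos': array([ 0.4638, -0.1476,  0.1208]), 'ee_rot': array([ 0.0003,  0.0419,  0.9991, -0.0001]), 'force': array([ 0.4715, -0.3239, -0.5778]), 'wrist_torque': array([0.0513, 0.0397, 0.013 ]), 'gripper_width': -0.00012587729758634954}
```

View pics/s3z.png

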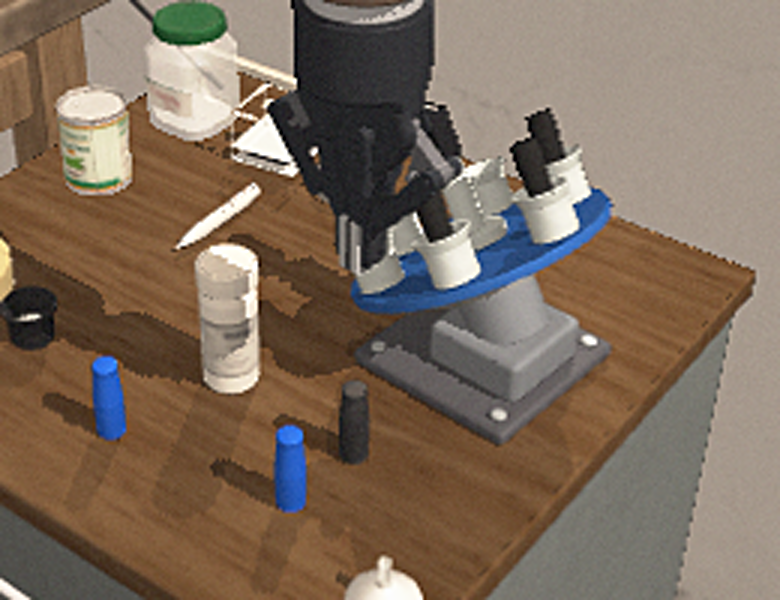

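View pics/w3.png

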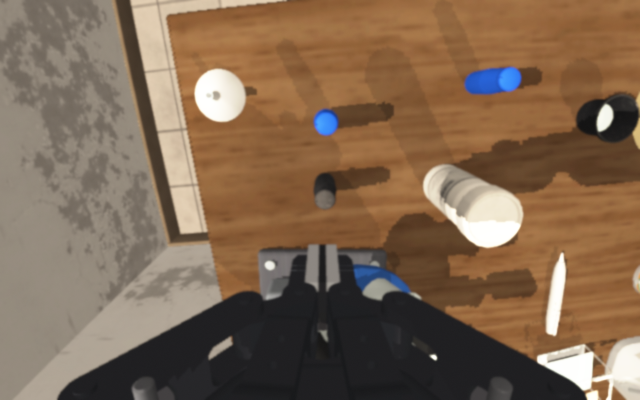

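The grasp missed: the jaws shut empty and the punch still stands untouched at wrist (325,190). I'll check the TCP against the camera calibration.

Run:
```python
from h import *
np.set_printoptions(precision=4,suppress=True)
s=arm.sense()
T=R.from_quat(s['ee_rot'],scalar_first=True)
for n in ['scene','top','wrist']:
    c=arm.camera(n); np.save(f'pics/{n}4.npy',c,allow_pickle=True)
    print(n,'tcp',proj(c,s['ee_pos']),'punch foot/top',proj(c,[[.463,-.1465,0],[.463,-.1465,.06]]).ravel())
    Rm=R.from_rotvec(np.ravel(c['rvec'])).as_matrix(); print('cam pos',-Rm.T@np.ravel(c['tvec']),'fwd',Rm[2],'k1',c['k1'],c['vfov'])
    im=cv2.cvtColor(c['color'],cv2.COLOR_RGB2BGR)
    for p in proj(c,[s['ee_pos'],[.463,-.1465,0],[.463,-.1465,.06]]): cv2.circle(im,tuple(int(round(x)) for x in p),2,(0,0,255),-1)
    cv2.imwrite(f'pics/{n}4.png',cv2.resize(im[130:330,220:480],None,fx=3,fy=3) if n!='wrist' else im)
    if n!='wrist':
        P,u,v=cloud(c); m=(abs(P[:,0]-.46)<.06)&(abs(P[:,1]+.148)<.06)&(P[:,2]>.07)&(P[:,2]<.16); q=P[m]; print(len(q), q.min(0) if len(q) else'', q.max(0) if len(q) else'',q.mean(0))
```

```text
scene tcp [[339.0956 232.4548]] punch foot/top [337.6004 281.6339 337.9617 258.153 ]
cam pos [-0.102  -0.5573  0.6648] fwd [ 0.647   0.5117 -0.5653] k1 -0.0747147464187523 44.273566724891225
248 [ 0.4527 -0.1917  0.0728] [ 0.52   -0.108   0.1599] [ 0.5043 -0.1527  0.1104]
top tcp [[347.8268 245.3239]] punch foot/top [343.7916 249.3291 345.4925 247.5947]
cam pos [ 0.3684 -0.0562  1.224 ] fwd [ 0.1677 -0.0055 -0.9858] k1 -0.05793301502085593 48.50429007058948
0   [nan nan nan]
wrist tcp [[321.056  237.6411]] punch foot/top [322.3896 185.2208 322.5209 204.5198]
cam pos [ 0.3891 -0.1407  0.2926] fwd [ 0.2913 -0.0245 -0.9563] k1 -0.05502888300276309 64.08836948716683<stdin>:13: RuntimeWarning: Mean of empty slice.
  ret = um.true_divide(
```

View pics/scene4.png

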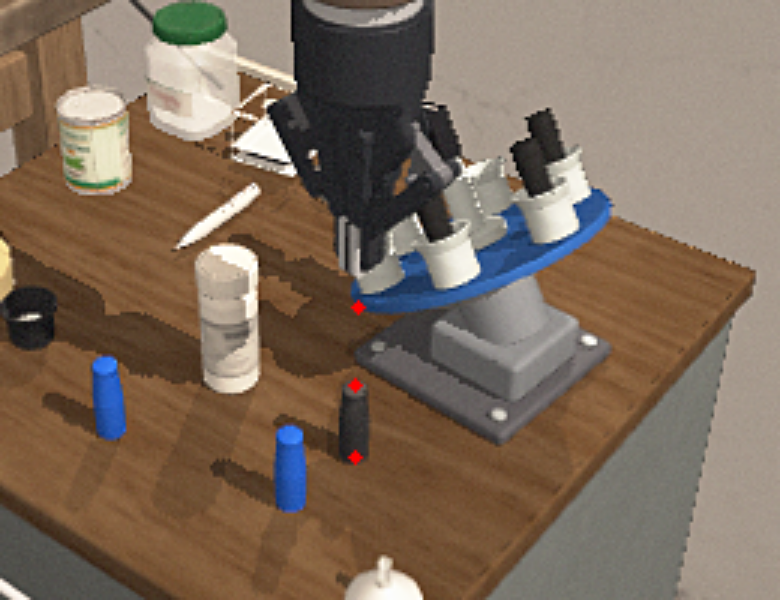

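View pics/wrist4.png

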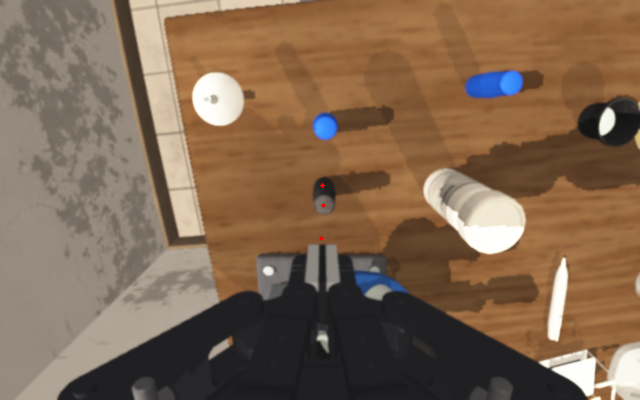

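Run:
```python
from h import *
np.set_printoptions(precision=4,suppress=True)
c=np.load('pics/wrist4.npy',allow_pickle=True).item()
for u in (312,318,326,333):
  for v in (244,246,248,252,258,268,280): print(u,v,c['depth'][v,u],world(c,u,v))
c=np.load('pics/scene4.npy',allow_pickle=True).item()
print('scene')
for v in (205,210,214,216,218,220,222):
  print(v,[ (u,world(c,u,v)) for u in (335,338,341)])
s=arm.sense();print(s['ee_pos'],s['ee_rot'],s['gripper_width'])
```

```text
312 244 0.15201329 [ 0.4526 -0.1508  0.1533]
312 246 0.14920077 [ 0.4523 -0.1507  0.1561]
312 248 0.14814292 [ 0.4528 -0.1507  0.1574]
312 252 0.1437834 [ 0.4526 -0.1506  0.1619]
312 258 0.13872245 [ 0.4529 -0.1505  0.1672]
312 268 0.12933807 [ 0.4525 -0.1501  0.1769]
312 280 0.12131502 [ 0.4529 -0.1499  0.1854]
318 244 0.15250559 [ 0.4531 -0.148   0.1528]
318 246 0.15007445 [ 0.4529 -0.148   0.1553]
318 248 0.14737654 [ 0.4527 -0.1479  0.1581]
318 252 0.14331967 [ 0.4526 -0.1479  0.1623]
318 258 0.13801365 [ 0.4528 -0.1478  0.1679]
318 268 0.12940197 [ 0.4527 -0.1477  0.1768]
318 280 0.121644765 [ 0.4533 -0.1477  0.1851]
326 244 0.15176564 [ 0.4531 -0.1442  0.1535]
326 246 0.14915048 [ 0.4529 -0.1442  0.1562]
326 248 0.14659743 [ 0.4527 -0.1442  0.1588]
326 252 0.14371581 [ 0.4531 -0.1443  0.1619]
326 258 0.13830025 [ 0.4532 -0.1444  0.1676]
326 268 0.1293118 [ 0.4529 -0.1445  0.1769]
326 280 0.1212913 [ 0.4533 -0.1446  0.1854]
333 244 0.15168045 [ 0.4533 -0.1409  0.1536]
333 246 0.14867093 [ 0.4529 -0.1409  0.1566]
333 248 0.14689125 [ 0.4531 -0.141   0.1585]
333 252 0.14405401 [ 0
[... 482 characters left out ...]
38, array([ 0.453 , -0.1524,  0.17  ])), (341, array([ 0.4571, -0.1558,  0.1691]))]
216 [(335, array([ 0.455 , -0.1446,  0.1611])), (338, array([ 0.4502, -0.1546,  0.1683])), (341, array([ 0.4573, -0.1558,  0.1647]))]
218 [(335, array([ 0.4544, -0.1451,  0.1574])), (338, array([ 0.4535, -0.1522,  0.161 ])), (341, array([ 0.457 , -0.1561,  0.1608]))]
220 [(335, array([ 0.4531, -0.1461,  0.1543])), (338, array([ 0.4527, -0.1528,  0.1575])), (341, array([ 0.4607, -0.1535,  0.1531]))]
222 [(335, array([ 0.6176, -0.0243, -0.0027])), (338, array([ 0.6207, -0.0304, -0.0017])), (341, array([ 0.5248, -0.1076,  0.0901]))]
[ 0.463  -0.1473  0.1195] [-0.0009  0.0419  0.9991  0.0003] 2.21681295877266e-05
```

The fingertips measured by depth in both cameras are at z≈0.152, while the reported TCP is at 0.1195. The true tips therefore end about 32 mm short of the reported TCP, and xy agrees. I'll compensate for this and retry.

Request:
play_rows:
  gripper: [125, 125, 125, 125, 125]
  offset:
    - [0, 0, 0]
    - [0, 0, 0]
    - [0, 0, 0]
    - [0, 0, 0.03]
    - [0, 0, 0]
  rot:
    - [0, 0, 0]
    - [0, 0, 0]
    - [0, 0, 0]
    - [0, 0, 0]
    - [0, 0, 0]

```text
t: 6.6
ee_pos: [0.4624, -0.1471, 0.089]
ee_rot: [-0.002, 0.042, 0.999, 0.0]
force: [-0.7, 0.1, 0.6]
gripper_width: 0.0438
```

Run:
```python
from h import *
np.set_printoptions(precision=4,suppress=True)
c=arm.camera('wrist'); save(c,'w5.png'); P,u,v=cloud(c)
s=arm.sense(); print(s['ee_pos'],s['ee_rot'],s['gripper_width'])
m=(abs(P[:,0]-.455)<.03)&(abs(P[:,1]+.147)<.045)&(P[:,2]>.075)&(P[:,2]<.135);q=P[m]
for sg in (1,-1):
    k=q[(q[:,1]+.147)*sg>0]; print(len(k),np.percentile(k,[1,50,99],axis=0))
m=(abs(P[:,0]-.463)<.025)&(abs(P[:,1]+.149)<.025)&(P[:,2]>.054)&(P[:,2]<.07); print(P[m].mean(0),m.sum())
```

```text
[ 0.463  -0.1473  0.0904] [-0.0008  0.0419  0.9991  0.0002] 0.043509143538934356
417 [[ 0.4537 -0.1261  0.1217]
 [ 0.4588 -0.1237  0.1301]
 [ 0.4753 -0.1116  0.1348]]
426 [[ 0.4495 -0.1807  0.1217]
 [ 0.4535 -0.169   0.1301]
 [ 0.4714 -0.1674  0.1348]]
[ 0.4628 -0.1457  0.0581] 448
```

View pics/w5.png

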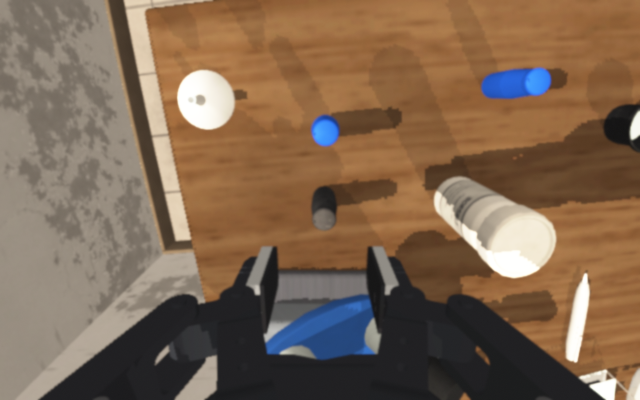

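Request:
play_rows:
  gripper: [125, 125, 125, 125, 255]
  offset:
    - [0, 0.0005, 0.03]
    - [0, 0, 0.03]
    - [0, 0, 0.025]
    - [0, 0, 0]
    - [0, 0, 0]
  rot:
    - [0, 0, 0]
    - [0, 0, 0]
    - [0, 0, 0]
    - [0, 0, 0]
    - [0, 0, 0]
  grip_force: 50

```text
t: 7.28
ee_pos: [0.4646, -0.1472, 0.0074]
ee_rot: [0.001, 0.042, 0.999, -0.0]
force: [-0.4, -0.2, 0.6]
gripper_width: 0.0266
```

Request:
play_rows:
  gripper: [255, 255, 255, 255, 255]
  offset:
    - [0, 0, 0]
    - [0, 0, 0]
    - [0, 0, 0]
    - [0, 0, 0]
    - [0, 0, -0.02]
  rot:
    - [0, 0, 0]
    - [0, 0, 0]
    - [0, 0, 0]
    - [0, 0, 0]
    - [0, 0, 0]

```text
t: 7.9
ee_pos: [0.4632, -0.1468, 0.0257]
ee_rot: [-0.001, 0.042, 0.999, 0.0]
force: [0.0, -0.1, -0.7]
gripper_width: 0.0179
```

Request:
play_rows:
  gripper: [255, 255, 255, 255, 255]
  offset:
    - [0, 0, -0.045]
    - [0, 0, -0.05]
    - [0, 0, -0.05]
    - [0, 0, -0.05]
    - [0, 0, 0]
  rot:
    - [0, 0, 0]
    - [0, 0, 0]
    - [0, 0, 0]
    - [0, 0, 0]
    - [0, 0, 0]

```text
t: 8.52
ee_pos: [0.4651, -0.1474, 0.2254]
ee_rot: [0.003, 0.042, 0.999, -0.001]
force: [0.0, -0.5, -1.7]
gripper_width: 0.0183
```

Run:
```python
from h import *
np.set_printoptions(precision=4,suppress=True)
s=arm.sense(); print(s['ee_pos'],s['ee_rot'],s['gripper_width'],s['q'])
c=arm.camera('scene'); P,u,v=cloud(c)
e=s['ee_pos']
cv2.imwrite('pics/s6z.png',cv2.resize(cv2.cvtColor(c['color'],cv2.COLOR_RGB2BGR)[90:290,220:480],None,fx=3,fy=3,interpolation=2))
m=(abs(P[:,0]-e[0])<.03)&(abs(P[:,1]-e[1])<.03)&(P[:,2]>.1)&(P[:,2]<e[2]+.03); q=P[m]; print(len(q),q.min(0),q.max(0),q.mean(0))
c=arm.camera('wrist'); save(c,'w6.png')
P,u,v=cloud(c)
for th in ['load_pocket','next_pocket','knob_grip']: print(th,[(np.round(r['point'],4),round(r['conf'],2)) for r in arm.tip_of('wrist',th)])
```

```text
[ 0.4651 -0.1474  0.2254] [ 0.0035  0.0419  0.9991 -0.0009] 0.018310804519619587 [-0.307  -0.0585  0.0772  1.6993  0.     -0.2232]
221 [ 0.4523 -0.1625  0.2167] [ 0.4695 -0.1368  0.2553] [ 0.4583 -0.1502  0.2364]
load_pocket [(array([ 0.6007, -0.0899,  0.0612]), 0.56)]
next_pocket [(array([ 0.6597, -0.1218,  0.0831]), 0.58)]
knob_grip []
```

View pics/s6z.png

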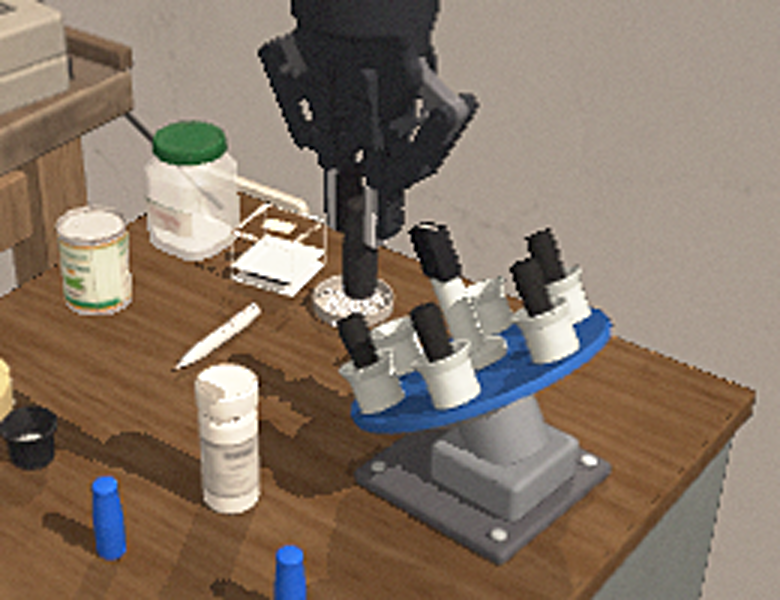

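View pics/w6.png

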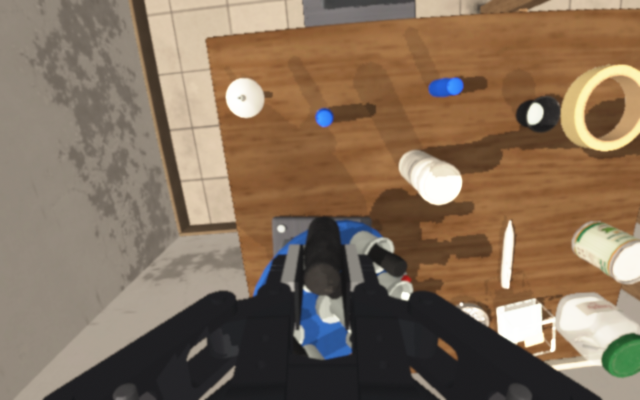

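Request:
play_rows:
  gripper: [255, 255, 255, 255, 255]
  offset:
    - [0, 0, 0]
    - [0, 0, 0]
    - [0, 0, 0]
    - [0, 0, 0]
    - [0, 0, 0]
  rot:
    - [0.131, 0, 0]
    - [0.131, 0, 0]
    - [0.131, 0, 0]
    - [0.131, 0, 0]
    - [0, 0, 0]

```text
t: 9.4
ee_pos: [0.4633, -0.1455, 0.2186]
ee_rot: [-0.012, 0.038, 0.965, -0.259]
force: [0.0, -0.5, -1.3]
gripper_width: 0.0182
```

```bash
cat >> h.py <<'E'
O=np.array([.5985,-.1495,.095]); YAW=-1.655
XC=np.array([np.cos(YAW),np.sin(YAW),0]);YC=np.array([-XC[1],XC[0],0]);Z=np.array([0,0,1.])
X=XC*np.cos(np.pi/6)+Z*.5; N=-XC*.5+Z*np.cos(np.pi/6)
def pk(deg,h=.003,r=.07): a=np.radians(deg); return O+r*(np.cos(a)*X+np.sin(a)*YC)+h*N
E
python3 - <<'E'
from h import *
np.set_printoptions(precision=4,suppress=True)
s=arm.sense(); T=R.from_quat(s['ee_rot'],scalar_first=True); print(s['ee_pos'],T.as_matrix(),s['q'],s['gripper_width'])
foot=s['ee_pos']+T.apply([0,0,.0055]); top=foot-.06*T.apply([0,0,1])
tgt=pk(180,.003+.09); print('N',N,'load',pk(180),'tgt',tgt)
print('tool delta',T.inv().apply(tgt-foot), 'ang err rotvec', np.cross(T.apply([0,0,1]),-N))
tips=s['ee_pos']-.032*T.apply([0,0,1])
for n in ['scene','top']:
    c=arm.camera(n); im=cv2.cvtColor(c['color'],cv2.COLOR_RGB2BGR)
    B=(slice(90,290),slice(220,480)) if n=='scene' else (slice(120,300),slice(260,460)); f=3
    z=cv2.resize(im[B],None,fx=f,fy=f,interpolation=2); o=np.array([B[1].start,B[0].start])
    def dot(P,col):
        for p in proj(c,P): cv2.circle(z,tuple(np.int32(np.round((p-o)*f))),3,col,-1)
    dot([pk(a,.032) for a in range(0,360,60)],(0,0,255)); dot([pk(180,.032)],(0,255,255))
    dot([pk(a,0,.092) for a in range(0,360,15)],(0,255,0)); dot([pk(0,.098,0)],(255,0,255))
    dot([foot],(255,255,0)); dot([tips],(0,128,255))
    cv2.imwrite(f'pics/{n}7.png',z)
E
```

```text
[ 0.4633 -0.1455  0.2186] [[-0.9967  0.0677 -0.0438]
 [ 0.0806  0.8631 -0.4986]
 [ 0.0041 -0.5005 -0.8657]] [ 0.0249 -0.0722 -0.0323  1.6756 -0.5205  0.1217] 0.018201073222810987
N [0.0421 0.4982 0.866 ] load [ 0.6037 -0.0876  0.0626] tgt [ 0.6075 -0.0428  0.1405]
tool delta [-0.1358  0.1375  0.0045] ang err rotvec [ 0.0004 -0.0015  0.0009]
```

View pics/scene7.png

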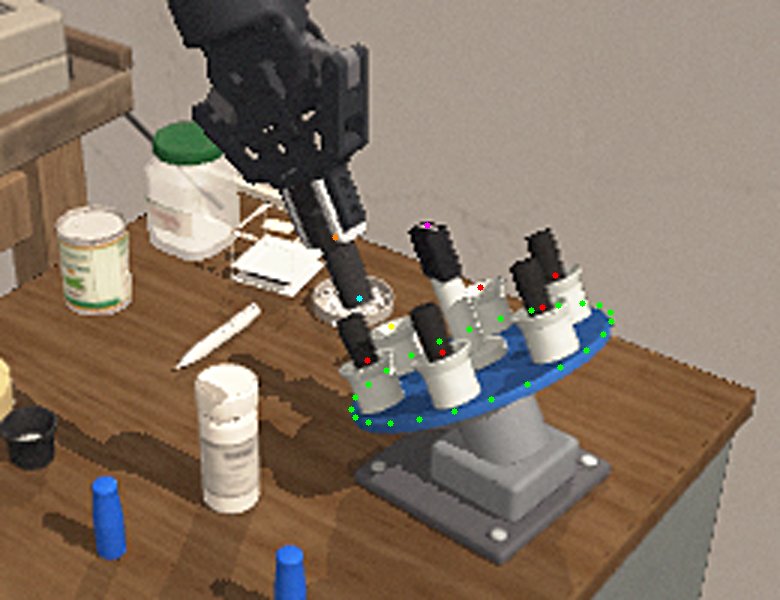

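View pics/top7.png

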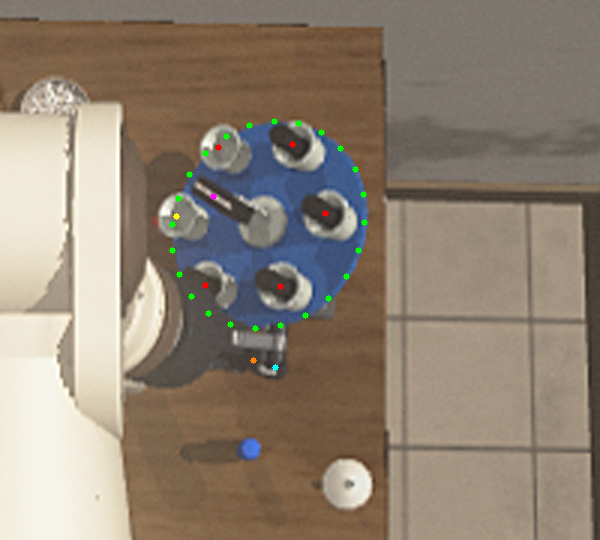

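Request:
play_rows:
  gripper: [255, 255, 255, 255, 255]
  offset:
    - [0, 0.046, 0]
    - [0, 0.046, 0]
    - [0, 0.046, 0]
    - [-0.04, 0, 0]
    - [-0.04, 0, 0]
  rot:
    - [0, 0, 0]
    - [0, 0, 0]
    - [0, 0, 0]
    - [0, 0, 0]
    - [0, 0, 0]

```text
t: 10.12
ee_pos: [0.5545, -0.0349, 0.1518]
ee_rot: [-0.011, 0.041, 0.965, -0.258]
force: [0.2, 0.2, -0.2]
gripper_width: 0.0183
```

Request:
play_rows:
  gripper: [255, 255, 255, 255, 255]
  offset:
    - [-0.03, 0, 0]
    - [-0.026, 0, 0]
    - [0, 0, 0]
    - [0, 0, 0]
    - [0, 0, 0]
  rot:
    - [0, 0, 0]
    - [0, 0, 0]
    - [0, 0, 0]
    - [0, 0, 0]
    - [0, 0, 0]

```text
t: 10.75
ee_pos: [0.6087, -0.0396, 0.1521]
ee_rot: [-0.011, 0.041, 0.965, -0.259]
force: [-0.6, 0.6, -0.5]
gripper_width: 0.0184
```

```bash
cat > look.py <<'E'
from h import *
import sys
np.set_printoptions(precision=4,suppress=True)
tag=sys.argv[1]; hh=float(sys.argv[2])
s=arm.sense(); T=R.from_quat(s['ee_rot'],scalar_first=True); print('t',s['t'],s['ee_pos'],'w',s['gripper_width'],'F',s['force'],'q',s['q'])
foot=s['ee_pos']+T.apply([0,0,.0055])
tgt=pk(180,.003+hh); 
print('tool delta',T.inv().apply(tgt-foot), 'ang err tool', T.inv().apply(np.cross(T.apply([0,0,1]),-N)), 'jaw ang deg',np.degrees(np.arctan2(T.apply([0,1,0])@YC,T.apply([0,1,0])@X)))
for n in ['scene','wrist','top']:
    c=arm.camera(n); im=cv2.cvtColor(c['color'],cv2.COLOR_RGB2BGR)
    if n=='scene': B,f=(slice(130,250),slice(310,450)),5
    elif n=='top': B,f=(slice(120,300),slice(260,460)),3
    else: B,f=(slice(0,400),slice(0,640)),1
    z=cv2.resize(im[B],None,fx=f,fy=f,interpolation=2); o=np.array([B[1].start,B[0].start])
    def dot(P,col):
        for p in proj(c,P): cv2.circle(z,tuple(np.int32(np.round((p-o)*f))),2,col,-1)
    dot([foot],(255,255,0)); dot([foot+.06*T.apply([0,0,-1])],(255,0,255)); dot([pk(180,.032)],(0,255,255)); dot([pk(180)],(0,255,0))
    cv2.imwrite(f'pics/{n}{tag}.png',z)
E
python3 look.py 8 0.09
```

```text
t 10.75 [ 0.6087 -0.0396  0.1521] w 0.018388289346226452 F [-0.572   0.5896 -0.4848] q [ 0.1869  0.3271  0.2772  1.6741 -0.5025  0.3106]
tool delta [0.0009 0.0029 0.0061] ang err tool [0.0002 0.0002 0.    ] jaw ang deg 179.9927737964075
```

View pics/scene8.png

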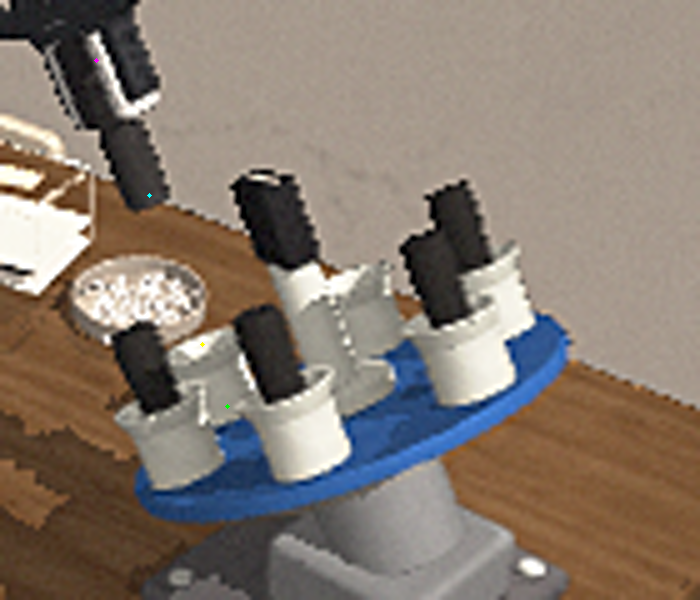

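View pics/wrist8.png

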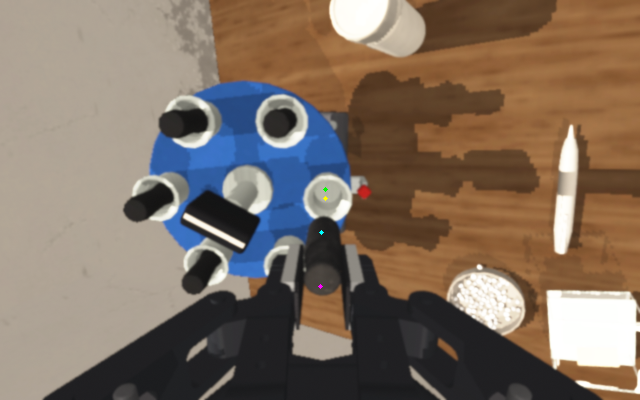

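The wrist view shows the cup rim centred at (327,198), with the punch axis (column ~323) needing about +3 mm in tool y. I'm approaching along the axis to the rim.

Request:
play_rows:
  gripper: [255, 255, 255, 255, 255]
  offset:
    - [0.001, 0.003, 0]
    - [0, 0, 0.03]
    - [0, 0, 0.03]
    - [0, 0, 0]
    - [0, 0, 0]
  rot:
    - [0, 0, 0]
    - [0, 0, 0]
    - [0, 0, 0]
    - [0, 0, 0]
    - [0, 0, 0]

```text
t: 11.52
ee_pos: [0.6062, -0.0661, 0.0993]
ee_rot: [-0.01, 0.041, 0.965, -0.259]
force: [1.0, 0.1, -0.0]
gripper_width: 0.0183
```

```bash
python3 look.py 9 0.0
```

```text
t 11.525 [ 0.6062 -0.0661  0.0993] w 0.018336653596232506 F [ 1.0185  0.1081 -0.0347] q [ 0.1463  0.3056  0.1496  1.5447 -0.5089  0.2641]
tool delta [ 0.0007 -0.0004  0.0371] ang err tool [-0.0002  0.0011 -0.    ] jaw ang deg 179.99749079647904
```

View pics/scene9.png

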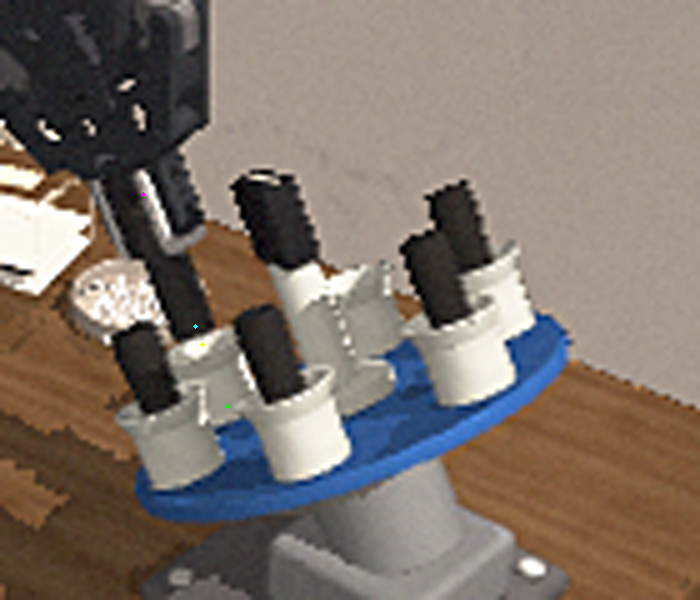

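View pics/wrist9.png

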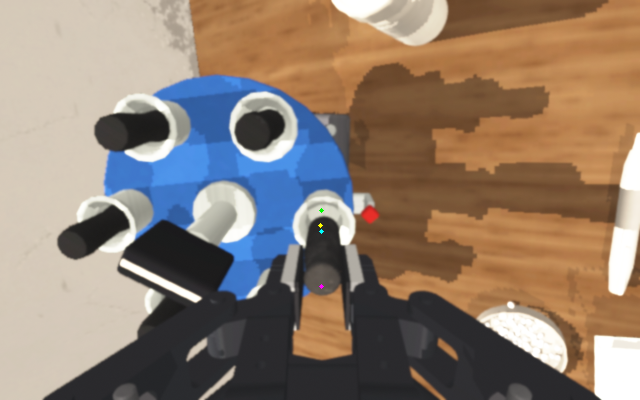

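The cup centre is at column 324 and the punch at 323, so they are aligned. I'm inserting.

Request:
play_rows:
  gripper: [255, 255, 255, 255, 255]
  offset:
    - [0.0005, 0.0002, 0.01]
    - [0, 0, 0.01]
    - [0, 0, 0.004]
    - [0, 0, 0]
    - [0, 0, 0]
  rot:
    - [0, 0, 0]
    - [0, 0, 0]
    - [0, 0, 0]
    - [0, 0, 0]
    - [0, 0, 0]

```text
t: 12.3
ee_pos: [0.6045, -0.0783, 0.0775]
ee_rot: [-0.011, 0.041, 0.965, -0.259]
force: [-0.2, 0.4, -1.1]
gripper_width: 0.0183
```

```bash
python3 look.py 10 0.0
```

```text
t 12.3 [ 0.6045 -0.0783  0.0775] w 0.01827397609028949 F [-0.2105  0.4256 -1.1182] q [ 0.1273  0.3005  0.1013  1.4919 -0.5112  0.2428]
tool delta [ 0.     -0.0006  0.0121] ang err tool [-0.0003  0.0004  0.    ] jaw ang deg -179.9937841362561
```

View pics/wrist10.png

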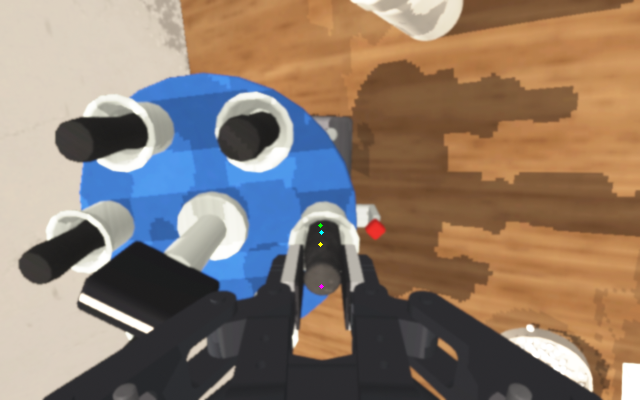

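Request:
play_rows:
  gripper: [255, 255, 255, 255, 255]
  offset:
    - [0, 0, 0.004]
    - [0, 0, 0.004]
    - [0, 0, 0.003]
    - [0, 0, 0.001]
    - [0, 0, 0]
  rot:
    - [0, 0, 0]
    - [0, 0, 0]
    - [0, 0, 0]
    - [0, 0, 0]
    - [0, 0, 0]

```text
t: 13.08
ee_pos: [0.6056, -0.083, 0.0694]
ee_rot: [-0.008, 0.04, 0.965, -0.258]
force: [0.5, 10.7, 13.8]
gripper_width: 0.0186
```

```bash
python3 look.py 11 0.0
```

```text
t 13.075 [ 0.6056 -0.083   0.0694] w 0.018635011609093567 F [ 0.5192 10.6922 13.7633] q [ 0.1193  0.2969  0.0821  1.466  -0.5116  0.2318]
tool delta [ 0.0015 -0.0007  0.0028] ang err tool [ 0.0014  0.0052 -0.    ] jaw ang deg 179.95116490649957
```

View pics/scene11.png

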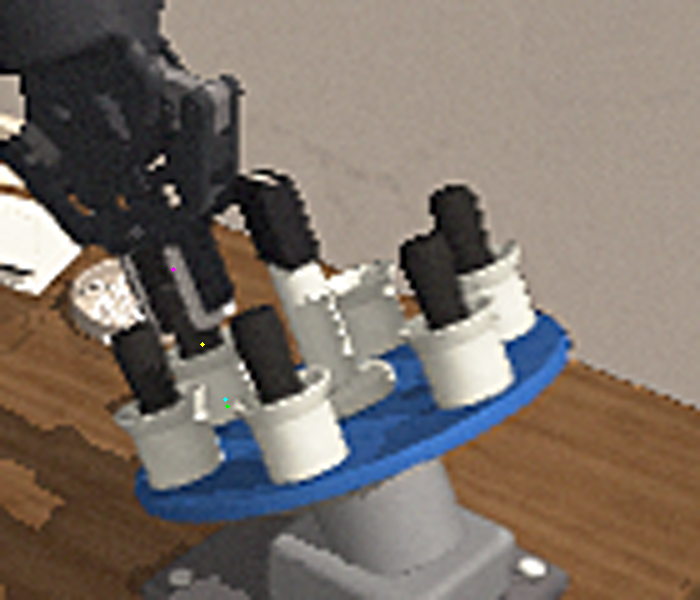

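View pics/wrist11.png

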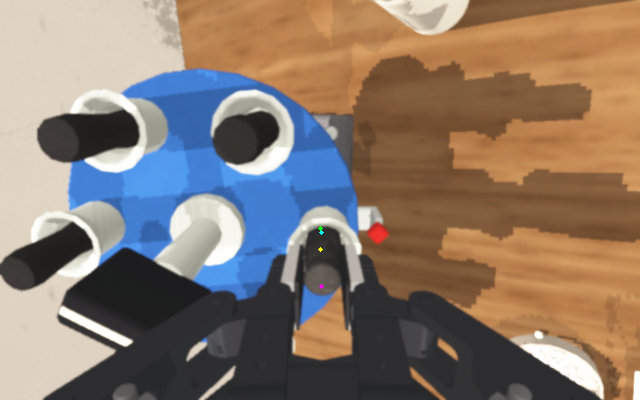

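Contact force is 17 N along the axis at the expected depth. I'm releasing and checking.

Request:
play_rows:
  gripper: [125, 125, 125, 125, 125]
  offset:
    - [0, 0, 0]
    - [0, 0, 0]
    - [0, 0, 0]
    - [0, 0, -0.03]
    - [0, 0, -0.04]
  rot:
    - [0, 0, 0]
    - [0, 0, 0]
    - [0, 0, 0]
    - [0, 0, 0]
    - [0, 0, 0]

```text
t: 13.85
ee_pos: [0.6061, -0.0492, 0.1269]
ee_rot: [-0.012, 0.04, 0.965, -0.259]
force: [1.1, -0.1, 0.0]
gripper_width: 0.0432
```

```bash
python3 look.py 12 0.0
python3 - <<'E'
from h import *
np.set_printoptions(precision=4,suppress=True)
for n in ['wrist','scene']:
    c=arm.camera(n); P,u,v=cloud(c)
    d=P-pk(180,0); L=np.c_[d@X,d@YC,d@N]
    m=(np.hypot(L[:,0],L[:,1])<.016)&(L[:,2]>.045)&(L[:,2]<.085); q=L[m]; 
    print(n,m.sum(), q.min(0),q.max(0)) if m.any() else print(n,0)
    t=q[q[:,2]>np.percentile(q[:,2],98)-.004]; print('top',t.mean(0), np.percentile(q[:,2],98))
E
```

```text
t 13.85 [ 0.6061 -0.0492  0.1269] w 0.04321502706347907 F [ 1.0831 -0.0865  0.0217] q [ 0.1729  0.3171  0.2162  1.6183 -0.5052  0.2947]
tool delta [-0.001  -0.001   0.0694] ang err tool [-0.0011 -0.0021  0.    ] jaw ang deg -179.92733024053817
wrist 717 [-0.0149 -0.0082  0.0451] [0.0035 0.0087 0.0653]
top [-0.0068  0.0001  0.0628] 0.06439425760263408
scene 73 [-0.0111 -0.0088  0.0455] [0.0029 0.0081 0.0633]
top [-0.0035 -0.0016  0.0613] 0.06293065061535186
```

View pics/scene12.png

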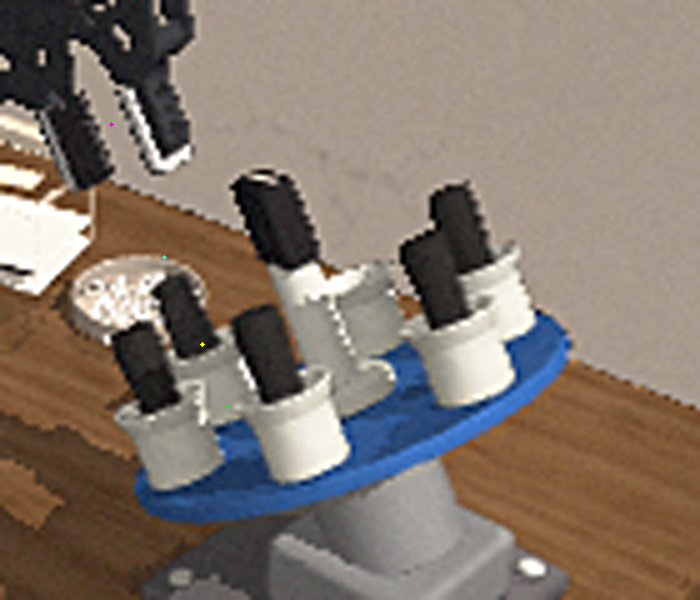

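View pics/wrist12.png

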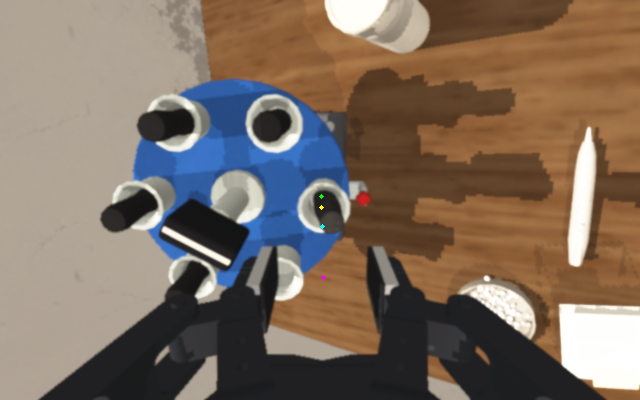

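The punch is seated: its top is 63–64 mm above the face and it leans about 0.1 rad. Now I move to the knob.

Request:
play_rows:
  gripper: [125, 125, 125, 125, 125]
  offset:
    - [-0.001, 0, -0.025]
    - [0, -0.036, 0]
    - [0, -0.035, 0]
    - [0, 0, 0]
    - [0, 0, 0]
  rot:
    - [0, 0, 0]
    - [0, 0, 0]
    - [0, 0, 0]
    - [0, 0, -0.1745]
    - [0, 0, -0.1745]

```text
t: 14.72
ee_pos: [0.6031, -0.0995, 0.1837]
ee_rot: [-0.057, -0.13, 0.957, -0.253]
force: [0.6, 0.0, 1.1]
gripper_width: 0.0434
```

Request:
play_rows:
  gripper: [125, 125, 125, 125, 125]
  offset:
    - [0, 0, 0]
    - [0, 0, 0]
    - [0, 0, 0]
    - [0, 0, 0]
    - [0, 0, 0]
  rot:
    - [0, 0, -0.1745]
    - [0, 0, -0.1745]
    - [0, 0, -0.1745]
    - [0, 0, -0.1745]
    - [0, 0, 0]

```text
t: 15.35
ee_pos: [0.6032, -0.0988, 0.1835]
ee_rot: [-0.14, -0.447, 0.856, -0.218]
force: [-0.1, 0.2, -0.5]
gripper_width: 0.0432
```

```bash
cat > kn.py <<'E'
from h import *
import sys
np.set_printoptions(precision=4,suppress=True)
tag=sys.argv[1]
s=arm.sense(); T=R.from_quat(s['ee_rot'],scalar_first=True); y=T.apply([0,1,0])
print('t',s['t'],'w',s['gripper_width'],'F',s['force'],'tq',s['wrist_torque'],'q',s['q'])
print('tool delta to axis, tcp h=.033',T.inv().apply(O+.033*N-s['ee_pos']),'ang err tool', T.inv().apply(np.cross(T.apply([0,0,1]),-N)),'jaw deg',np.degrees(np.arctan2(y@YC,y@X))%360)
for n in ['wrist','scene','top']:
    c=arm.camera(n)
    P,u,v=cloud(c); d=P-O; L=np.c_[d@X,d@YC,d@N]
    m=(np.hypot(L[:,0],L[:,1])<.03)&(L[:,2]>.092)&(L[:,2]<.102)
    if m.sum()>15:
        q=L[m]; r=cv2.minAreaRect((q[:,:2]*1000).astype(np.float32)); print(n,m.sum(),'knob top rect mm',r)
    im=cv2.cvtColor(c['color'],cv2.COLOR_RGB2BGR)
    if n=='scene': im=cv2.resize(im[130:250,310:450],None,fx=5,fy=5,interpolation=2)
    if n=='top': im=cv2.resize(im[120:300,260:460],None,fx=3,fy=3,interpolation=2)
    cv2.imwrite(f'pics/{n}{tag}.png',im)
E
python3 kn.py 13
```

```text
t 15.35 w 0.043228322614927456 F [-0.0719  0.1735 -0.4858] tq [ 0.4756 -0.0276 -0.0078] q [ 0.0946  0.2799  0.2807  1.6759 -0.5148 -0.8397]
tool delta to axis, tcp h=.033 [-0.0001  0.0004  0.0691] ang err tool [ 0.001  -0.0015 -0.    ] jaw deg 239.95599083268
wrist 1811 knob top rect mm ((-1.3095474243164062, -0.020292282104492188), (16.054340362548828, 43.64206314086914), 59.278343200683594)
scene 63 knob top rect mm ((-1.576613426208496, -1.5556049346923828), (14.920844078063965, 44.94760513305664), 60.78308868408203)
top 108 knob top rect mm ((1.04437255859375, -0.27202606201171875), (15.68713092803955, 43.92769241333008), 59.97324752807617)
```

View pics/wrist13.png

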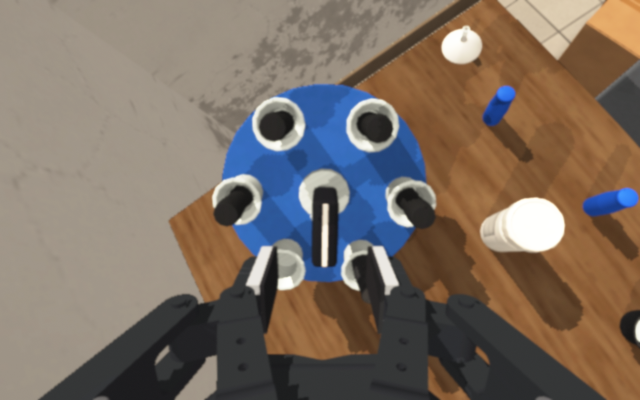

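View pics/scene13.png

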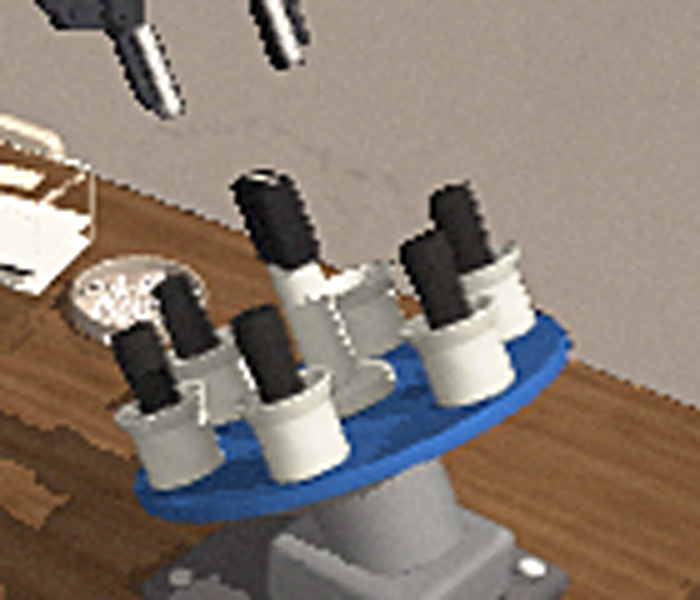

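Request:
play_rows:
  gripper: [125, 125, 125, 125, 125]
  offset:
    - [0, 0.001, 0.02]
    - [0, 0, 0.025]
    - [0, 0, 0.022]
    - [0, 0, 0]
    - [0, 0, 0]
  rot:
    - [0, 0, 0]
    - [0, 0, 0]
    - [0, 0, 0]
    - [0, 0, 0]
    - [0, 0, 0]
  grip_force: 60

```text
t: 16.12
ee_pos: [0.6003, -0.1309, 0.1273]
ee_rot: [-0.138, -0.447, 0.856, -0.219]
force: [0.4, 0.5, 0.2]
gripper_width: 0.0436
```

```bash
python3 kn.py 14
```

```text
t 16.125 w 0.04363097654972313 F [0.3934 0.5179 0.1594] tq [ 0.4377 -0.0226 -0.021 ] q [ 0.043   0.252   0.1395  1.5305 -0.5194 -0.8997]
tool delta to axis, tcp h=.033 [0.0002 0.0002 0.0043] ang err tool [-0.0009  0.0001 -0.    ] jaw deg 239.92729719467675
wrist 4466 knob top rect mm ((1.7462358474731445, 2.2088775634765625), (54.286956787109375, 44.12042999267578), 34.703590393066406)
scene 109 knob top rect mm ((-0.7591590881347656, -1.7420406341552734), (54.31357955932617, 42.323814392089844), 82.12047576904297)
top 110 knob top rect mm ((4.617162704467773, -5.910022735595703), (42.39131546020508, 43.325965881347656), 6.857037544250488)
```

View pics/wrist14.png

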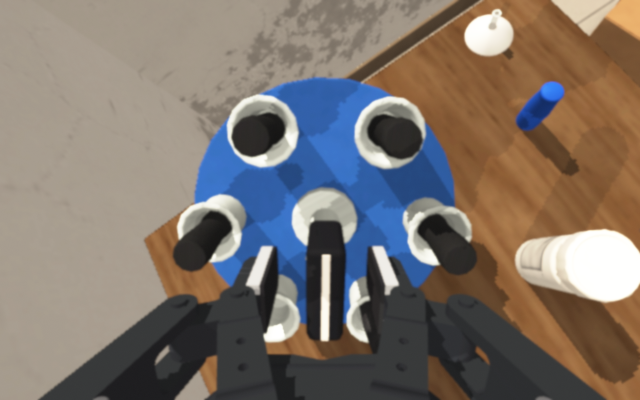

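View pics/scene14.png

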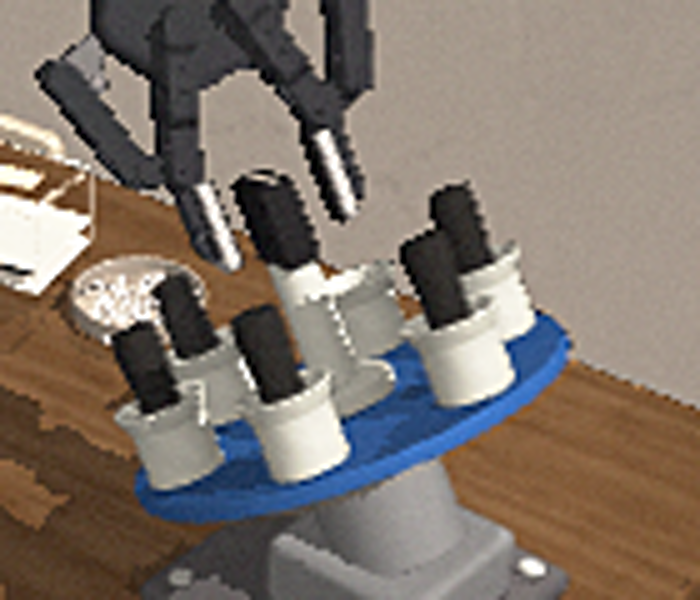

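Request:
play_rows:
  gripper: [125, 255, 255, 255, 255]
  offset:
    - [0, 0.001, 0.003]
    - [0, 0, 0]
    - [0, 0, 0]
    - [0, 0, 0]
    - [0, 0, 0]
  rot:
    - [0, 0, 0]
    - [0, 0, 0]
    - [0, 0, 0]
    - [0, 0, 0]
    - [0, 0, 0]
  grip_force: 60

```text
t: 16.9
ee_pos: [0.5993, -0.132, 0.1239]
ee_rot: [-0.139, -0.447, 0.856, -0.219]
force: [-0.9, 2.3, 3.6]
gripper_width: 0.0159
```

Request:
play_rows:
  gripper: [255, 255, 255, 255, 255]
  offset:
    - [0, 0, 0]
    - [0, 0, 0]
    - [0, 0, 0]
    - [0, 0, 0]
    - [0, 0, 0]
  rot:
    - [0, 0, -0.06]
    - [0, 0, -0.08]
    - [0, 0, -0.08]
    - [0, 0, 0]
    - [0, 0, 0]

```text
t: 17.52
ee_pos: [0.5994, -0.1321, 0.1239]
ee_rot: [-0.161, -0.538, 0.802, -0.202]
force: [0.4, 2.1, 4.6]
gripper_width: 0.0153
```

```bash
python3 kn.py 15
```

```text
t 17.525 w 0.01532659267761434 F [0.394  2.05   4.5691] tq [ 0.5527 -0.0462 -0.2843] q [ 0.0413  0.2497  0.1302  1.5225 -0.5195 -1.1211]
tool delta to axis, tcp h=.033 [ 0.0005 -0.0008  0.0007] ang err tool [-0.0009 -0.     -0.    ] jaw deg 252.4921524127202
wrist 4772 knob top rect mm ((-1.1043672561645508, 0.07851409912109375), (39.54541778564453, 40.35026550292969), 26.731199264526367)
scene 133 knob top rect mm ((0.22197532653808594, -1.9465198516845703), (40.203269958496094, 35.835105895996094), 20.500228881835938)
top 101 knob top rect mm ((3.9421615600585938, 0.1956005096435547), (31.845090866088867, 36.78999710083008), 28.285232543945312)
```

View pics/scene15.png

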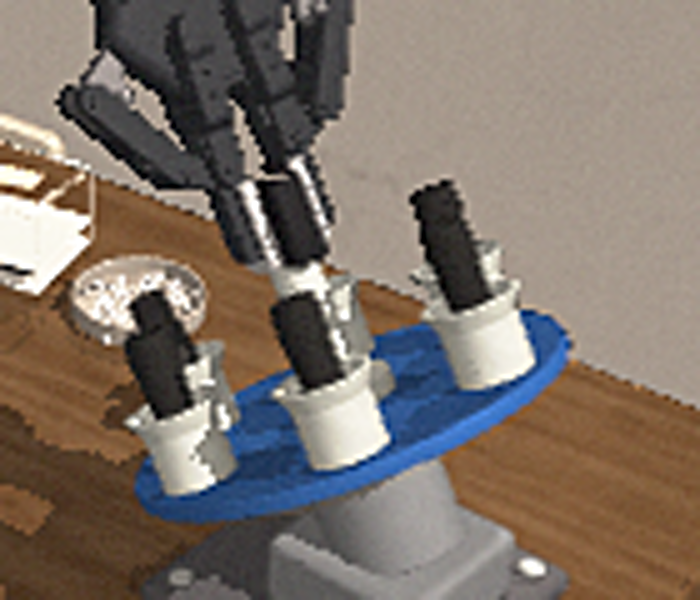

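The wheel turns with the knob in the right direction: the cups shift toward the near side. I'm continuing.

Request:
play_rows:
  gripper: [255, 255, 255, 255, 255]
  offset:
    - [0, 0, 0]
    - [0, 0, 0]
    - [0, 0, 0]
    - [0, 0, 0]
    - [0, 0, 0]
  rot:
    - [0, 0, -0.12]
    - [0, 0, -0.12]
    - [0, 0, -0.12]
    - [0, 0, -0.12]
    - [0, 0, -0.12]

```text
t: 18.3
ee_pos: [0.5999, -0.1321, 0.1239]
ee_rot: [0.214, 0.753, -0.605, 0.146]
force: [5.9, 1.9, 2.8]
gripper_width: 0.0153
```

Request:
play_rows:
  gripper: [255, 255, 255, 255, 255]
  offset:
    - [0, 0, 0]
    - [0, 0, 0]
    - [0, 0, 0]
    - [0, 0, 0]
    - [0, 0, 0]
  rot:
    - [0, 0, -0.12]
    - [0, 0, -0.1]
    - [0, 0, 0]
    - [0, 0, 0]
    - [0, 0, 0]

```text
t: 18.92
ee_pos: [0.6001, -0.1321, 0.1238]
ee_rot: [0.229, 0.813, -0.521, 0.122]
force: [4.6, 1.8, 3.1]
gripper_width: 0.015
```

```bash
python3 kn.py 16
```

```text
t 18.925 w 0.014969170997083892 F [4.5882 1.7985 3.1153] tq [ 0.535  -0.6999  0.3621] q [ 0.0413  0.25    0.1305  1.5212 -0.5197 -1.9426]
tool delta to axis, tcp h=.033 [0.0006 0.0005 0.0007] ang err tool [-0.0016 -0.0013  0.    ] jaw deg 299.5261471175296
wrist 4781 knob top rect mm ((-1.7007293701171875, 1.0369758605957031), (39.8509521484375, 40.253944396972656), 76.20255279541016)
scene 111 knob top rect mm ((1.1842918395996094, -1.7521743774414062), (38.21182632446289, 36.12754821777344), 75.7275161743164)
top 55 knob top rect mm ((13.25324821472168, 6.771725654602051), (17.274343490600586, 32.670166015625), 31.973697662353516)
```

View pics/scene16.png

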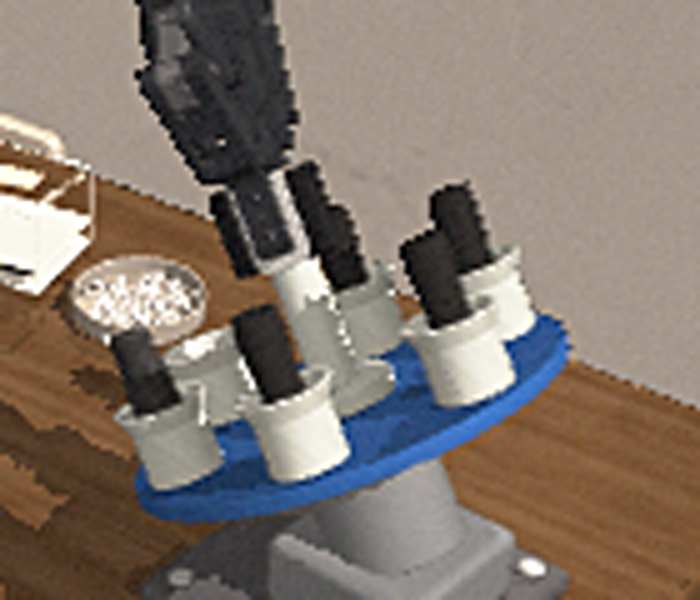

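View pics/wrist16.png

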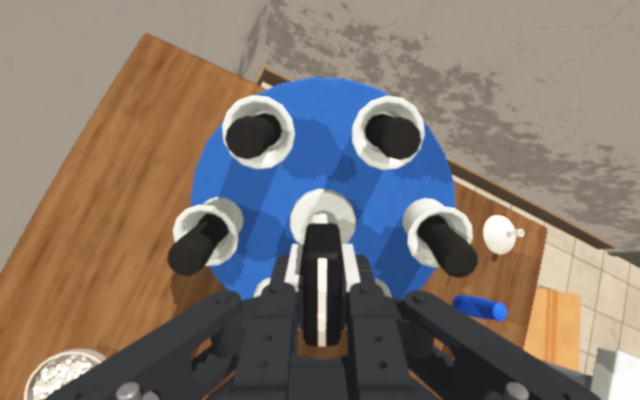

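The wheel is one click on, with an empty cup now at the pointer (scene zoom (205,355)). I'm releasing and backing off along the axis.

Request:
play_rows:
  gripper: [125, 125, 125, 125, 125]
  offset:
    - [0, 0, 0]
    - [0, 0, 0]
    - [0, 0, 0]
    - [0, 0, -0.02]
    - [0, 0, -0.03]
  rot:
    - [0, 0, 0]
    - [0, 0, 0]
    - [0, 0, 0]
    - [0, 0, 0]
    - [0, 0, 0]

```text
t: 19.7
ee_pos: [0.6006, -0.1074, 0.1664]
ee_rot: [0.23, 0.813, -0.521, 0.12]
force: [0.9, 0.5, 0.4]
gripper_width: 0.0434
```

Request:
play_rows:
  gripper: [125, 125, 125, 125, 125]
  offset:
    - [0, 0, -0.04]
    - [0, 0, -0.04]
    - [0, 0, -0.02]
    - [0, 0, 0]
    - [0, 0, 0]
  rot:
    - [0, 0, 0]
    - [0, 0, 0]
    - [0, 0, 0]
    - [0, 0, 0]
    - [0, 0, 0]

```text
t: 20.32
ee_pos: [0.6052, -0.0577, 0.2523]
ee_rot: [0.23, 0.814, -0.52, 0.12]
force: [0.6, -0.1, 0.1]
gripper_width: 0.0435
```

```bash
python3 kn.py 17
python3 - <<'E'
from h import *
np.set_printoptions(precision=4,suppress=True)
for n in ['wrist','scene','top']:
    c=arm.camera(n); P,u,v=cloud(c)
    d=P-pk(240,0); L=np.c_[d@X,d@YC,d@N]
    m=(np.hypot(L[:,0],L[:,1])<.016)&(L[:,2]>.045)&(L[:,2]<.085); q=L[m]
    if m.any():
        t=q[q[:,2]>np.percentile(q[:,2],98)-.004]; print(n,m.sum(),'top',t.mean(0), np.percentile(q[:,2],98))
for th in ['powder_jar','eye_loupe','burnisher_2','funnel']: print(th,[(np.round(r['point'],4),round(r['conf'],2)) for r in arm.tip_of('scene',th)])
E
```

```text
t 20.325 w 0.04347571894687786 F [ 0.5962 -0.1021  0.109 ] tq [ 0.4435 -0.0918  0.0376] q [ 0.1597  0.3376  0.4852  1.8584 -0.507  -1.8073]
tool delta to axis, tcp h=.033 [ 0.0014 -0.0006  0.1492] ang err tool [ 0.0014 -0.0001  0.    ] jaw deg 299.62519411009544
wrist 930 knob top rect mm ((-1.7637853622436523, 1.0725421905517578), (43.09469223022461, 15.26941967010498), 29.93392562866211)
scene 97 knob top rect mm ((0.9226312637329102, -3.471193313598633), (43.95485305786133, 17.57819366455078), 31.577699661254883)
top 114 knob top rect mm ((0.13134384155273438, 0.5684070587158203), (44.928871154785156, 17.883630752563477), 27.230493545532227)
wrist 318 top [-0.0044  0.0009  0.0628] 0.06448984590214386
scene 81 top [-0.0018 -0.0027  0.0611] 0.06273933353392622
top 52 top [-0.0027  0.      0.0614] 0.06336049676066496
powder_jar [(array([ 0.4749, -0.0366, -0.0031]), 0.8)]
eye_loupe [(array([0.6094, 0.0905, 0.0004]), 0.58), (array([ 0.4247,  0.1071, -0.0005]), 0.53)]
burnisher_2 [(array([0.6074, 0.0911, 0.0028]), 0.5)]
funnel [(array([ 0.3795, -0.2337,  0.0022]), 0.68)]
```

View pics/wrist17.png

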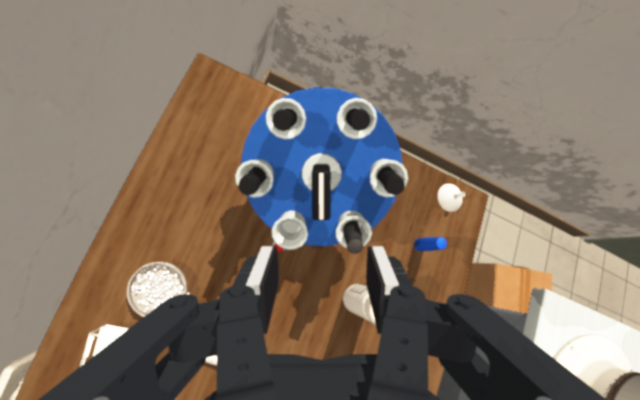

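View pics/scene17.png

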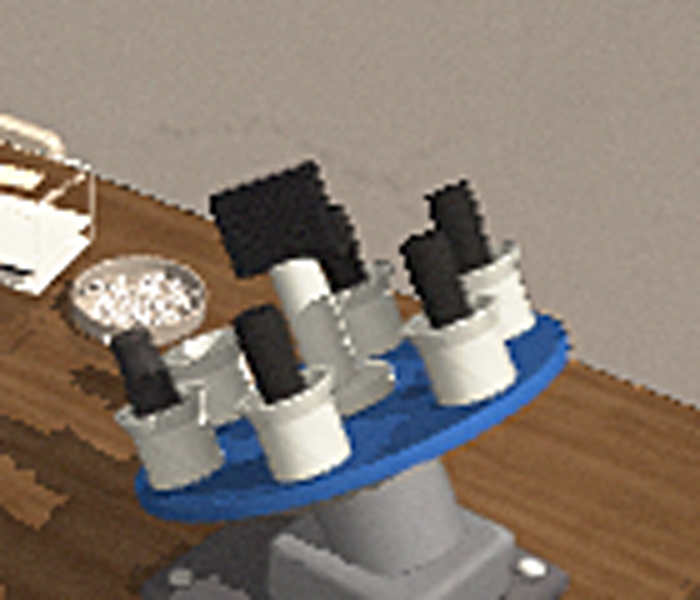

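```bash
python3 -c "
from workcell import arm
print(arm.finish_job())"
```

```text
the job is handed in; nothing more can be done
None
```

The loose black punch is fully down in the empty cup that was at the pointer, and the carousel is turned one click. The other empty cup is now at the pointer. I handed the job in at about 20.5 s; no verdict was reported.

**Last checks:**
- **Punch:** its top is 63–64 mm above the wheel face (63 mm expected), leaning under 0.1 rad from the cup's axis.
- **Wheel:** the knob bar lies at about +30°, against −30° at the start. That is one click of 60°, as measured by the wrist camera (the scene and top cameras agree within 3°).
- **Bystanders:** powder jar, eye loupe, burnisher and funnel were all found within about 5 mm of where they started.
- **Gripper:** it is open and about 150 mm back along the wheel's axis, with no force on it.

**What went wrong or disagreed:**
- **Missed grasp:** the first grasp closed empty above the punch. The true fingertips end about 32 mm short of the reported tool point. I measured this in the depth images and corrected for it from then on.
- **Insertion depth:** contact came about 3 mm higher than my model predicted. The released punch stands at the right height, so I put this down to measurement error.
- **False detection:** in the final check, one eye-loupe detection fell on the burnisher. I ignored it.

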